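Feel along a sanded drawer's rim and shut it

ROBOT

A 6-joint arm with a two-finger parallel gripper is mounted at the origin on the work surface. World frame = base frame: x ahead of the robot, y to its left, z up, the work surface at z = 0. Lengths are in m, angles in rad, forces in N, time in s.
With the tool pointing down it reaches from about 0.3 to 0.875 m from the base axis. Payload 6.4 kg.
Tool frame: the origin (TCP) lies on the centre line of the jaws, within the pads' length; the fingertips stand 19 mm ahead of it and the grasp point (between the pads) is the TCP; z points along the fingers, y is the direction in which the jaws open and shut (so a half turn about z gives the same grasp; the last joint's range is limited). The gripper opens to 85 mm and grips with 20 to 120 N. Pads are 22 mm wide; open, the fingers measure 114 mm over their backs; the gripper's body (76 mm by 85 mm) begins 54 mm behind the grasp point. The pads swing forward as they close: fully open they stand 13 mm farther back than shut.
Start: joints at [-1.511, 0.181, 1.607, -0, 1.354, -0.206], TCP at [0.151, -0.555, 0.25] pointing down, gripper open.
Joint ranges: [-2.99, 2.99], [-0.89, 2.07], [0.3, 2.58], [-1.14, 4.28], [0, 2.63], [-3.12, 3.12]. Speed limits (rad/s): [2.57, 2.57, 3.01, 3.14, 3.14, 3.14].

INTERFACE

Orientations are given as a rotation vector (axis times angle).
In Python, from station import manip gives the robot as it stands. Calls block until the motion is done:
- manip.move_ptp(position, orientation): joint-space move of the TCP to a pose.
- manip.line_to(position, vel=0.15, rotation=None, stop_force=None): straight line of the TCP; rotation=None keeps the orientation; vel is the mean speed in m/s. With stop_force (N) it stops when the force on the tool has changed by that much, and returns True; else False.
- manip.move_j(angles): joint-space move.
- manip.set_gripper(opening, force=None): opening from 0.0 (shut) to 1.0 (fully open); force is the grip in N (None keeps the last); returns when the fingers have stopped.
- manip.wait(seconds).
- manip.ik(position, orientation): joint angles nearest the present ones, or None.
- manip.read_camera(name): name is "scene" or "side" or "wrist"; returns (picture, depth): 384x512x3 uint8, red, green, blue; 384x512 float32, m along the optical axis (not along the pixel's ray), 0 where there is no reading.
- manip.camera_model(name): a dict with "fovy" (degrees; the focal length in pixels is half the picture's height over the tangent of half this angle, whatever the lens; pixels are square), "cx", "cy" (the principal point, pixels), "cam_to_world" (4x4, takes a point from camera to world coordinates). Camera axes: x right, y down, z forward; pixel columns grow to the right and rows downward; lengths in m; the calibration is good to about 2 mm. A picture is of the moment at which its call begins: read the wrist's pose just before it. camera_model takes no time and is no camera call; for the wrist camera it gives the pose at the moment of the call.
A pose or a line that the arm cannot do raises manip.MotionError and nothing moves.
- manip.finish_job(): hands the job in, once; it reports no verdict.
Trained networks look in the newest picture that a camera, given by its name, has taken for a name from the list of things; names that differ only in an ending like _2 or _b are one class to them, and where a whole thing is asked for, a point or a joint stands for the part that bears it (a point fixed in the world has none). Each returns a list of dicts, best first, with "score" (0 to 1); they miss things now and then, are a little off and sometimes report something else, mostly with a low value. They report only what shows in the picture. A call takes as long as a camera call. They do not tell look-alikes from the thing itself.
- manip.search_frame(camera, query): "box" ([centre column, centre row, width, height] in pixels, round what is visible of it).
- manip.tip_of(camera, query): "location" ([column, row] in pixels: a listed point, or the origin of a listed thing).
Readings, each from a call of its own:
- manip.current_clock(): time.
- manip.current_qpos(): joint angles.
- manip.current_qvel(): joint speeds.
- manip.current_tau(): joint torques, N m.
- manip.current_ee_pos(): TCP position.
- manip.current_orientation(): TCP orientation.
- manip.current_force(): force on the tool from outside, world axes, zero at the start.
- manip.current_wrist_torque(): the same for the moment, N m.
- manip.current_gripper_width(): opening from 0.0 (shut) to 1.0 (fully open).
Only numpy, scipy, OpenCV 4.12 (cv2) and the standard library are available. Lean on these libraries where they do the work, as an engineer would, in place of code of your own. Each camera call takes 0.05 s, during which the arm holds its last target.

TASK

The wooden drawer that stands half open in its chest has just been sanded. With the fingers closed together, run the fingertips lightly along the top of its rim to feel for splinters: begin on its left side (left for someone facing the drawer from the robot) close to the chest, come forward to the front corner, go across the front, and go back along the right side to the chest, pressing so lightly that the drawer is not dragged along. Then push the drawer fully shut with the fingertips, lifting nothing and leaving the other things where they are.

Things in the scene. Friction and masses are not known exactly. Their poses are not given: they have to be found in the camera images.
- chest: Low single-drawer chest of pale wood, 260 mm deep (its x), 300 mm wide (its y), 113 mm high; it does not move. Origin: centre of its underside, on the counter. Its x axis points into the chest, away from the drawer's front, its y axis to the left, z up. Its open front face is the plane x = -0.13 of its frame. Its drawer slides out along -x.
- drawer (a joint): How far the drawer is pulled out, in m: 0 is fully shut (its front flush with the chest's face); it stands 0.13 to 0.16 out at the start and can come out to 0.19. It stays where it is left; sliding it takes about 15 N along its travel. Its inner floor is 26 mm above the counter.
- rim_left_back (a point): Point on the top edge of the drawer's left side, on the middle of its 12 mm thickness, 100 mm behind rim_left_corner; it lies 23 to 53 mm in front of the chest's face. Axes of all the rim points: x towards the chest, y left, z up; they ride with the drawer.
- rim_left_corner (a point): Top of the drawer's left front corner, on the middle of both thicknesses (7 mm behind the front face, 6 mm in from the left outside).
- rim_front (a point): Middle of the front's top edge, 7 mm behind the front face (the front is 14 mm thick); the two corners lie 128 mm to either side. The drawer is an open wooden box 268 mm wide outside, 235 mm long, 86 mm high; the top edges of its front and sides are flush with each other, 100 mm above the counter (the chest's top is 13 mm higher).
- rim_right_corner (a point): Top of the drawer's right front corner, as on the left.
- rim_right_back (a point): Point on the top edge of the drawer's right side, 100 mm behind rim_right_corner.
- drawer_knob (a point): Outer end of the small wooden knob at the middle of the drawer's front: knob 28 mm across, standing 25 mm out of the front face, its axis 65 mm above the counter. The front is plain wood on both sides of it.
- comb: Black comb, 180 x 32 x 5 mm, lying loose in the drawer, origin at its underside. Rides along with the drawer.
- earplug_case: Blue silicone ear plug case, 36 x 52 x 22 mm, lying loose in the drawer, origin at its underside. Rides along with the drawer.
- mug: White ceramic mug, 82 mm across, 93 mm high, with a handle on its +y side; origin at the centre of its underside. Loose on the counter near the drawer.
- tumbler: Glass tumbler, 72 mm across, 98 mm high; origin at the centre of its underside. Loose on the counter near the drawer.
- cream_jar: Amber glass jar with a black lid, 68 mm across, 52 mm high; origin at the centre of its underside. Loose on the counter near the drawer.
- nozzle: Black plastic hair dryer nozzle standing on its round collar (52 mm across), its slot up, about 60 mm high; origin at the centre of its underside. Loose on the counter near the drawer.
- tin: Round flat aluminium tin, 75 mm across, 27 mm high; origin at the centre of its underside. Stands loose on top of the chest.
Mind the look-alikes: they are no part of the job. Of the things like the earplug_case, leave any that is grey or pink; of the rest the larger one is meant.

How it is judged:
By the outcome, as a careful person would: the job done as asked, in the order asked, and still so for the second after the job is handed in, with the robot touching nothing.
It also fails if it takes over 72 s, if anything falls off the work surface, if the arm or the gripper's body presses on something with over 40 N, if the wrist force passes 120 N, or if a joint passes its speed limit or range.

## Working session

There is one attempt and no reset: what is moved stays moved. The work goes in short steps, each a Python script; the robot and the scene stay as the last script left them, time stands still between calls to the robot, and variables do not carry over. Pictures are saved under pics/ and viewed, and the job is handed in when it is done.

```bash
mkdir -p pics; ls
cat > h.py <<'E'
import numpy as np, cv2
from station import manip
def cam(n):
    m=manip.camera_model(n); rgb,d=manip.read_camera(n); return m,rgb,d
def f_of(m): return 192/np.tan(np.radians(m["fovy"])/2)
def px(m,d,u,v):
    z=d[int(round(v)),int(round(u))]; return pz(m,u,v,z)
def pz(m,u,v,z):
    f=f_of(m); p=np.array([(u-m["cx"])/f*z,(v-m["cy"])/f*z,z,1]); return (m["cam_to_world"]@p)[:3]
def ray_h(m,u,v,h):
    T=m["cam_to_world"]; f=f_of(m); r=T[:3,:3]@np.array([(u-m["cx"])/f,(v-m["cy"])/f,1]); o=T[:3,3]; return o+r*(h-o[2])/r[2]
def save(n,rgb): cv2.imwrite("pics/%s.png"%n,cv2.cvtColor(rgb,cv2.COLOR_RGB2BGR))
E
python3 - <<'E'
from h import *
for c in ["scene","side"]:
    m,rgb,d=cam(c); save(c+"0",rgb); np.savez(c+"0.npz",rgb=rgb,d=d,T=m["cam_to_world"])
    print(c,m["fovy"],m["cx"],m["cy"],m["cam_to_world"][:3,3])
    for q in ["rim_left_back","rim_left_corner","rim_front","rim_right_corner","rim_right_back","drawer_knob"]:
        r=manip.tip_of(c,q)
        for x in r[:1]: print(q,round(x["score"],2),np.round(x["location"]),ray_h(m,*x["location"],0.065 if 'knob' in q else .1).round(3), px(m,d,*x["location"]).round(3))
print(manip.current_clock(),manip.current_orientation(),manip.current_force())
E
```

```text
pics
scene 53.51395724759983 265.36087738007296 191.79424340799767 [1.04789383 0.65637437 0.64726686]
rim_left_back 0.79 [292. 234.] [0.632 0.194 0.1  ] [0.632 0.193 0.1  ]
rim_left_corner 0.81 [333. 224.] [0.537 0.22  0.1  ] [0.538 0.221 0.101]
rim_front 0.8 [306. 191.] [0.499 0.089 0.1  ] [0.5   0.09  0.101]
rim_right_corner 0.97 [286. 168.] [ 0.471 -0.025  0.1  ] [ 0.472 -0.025  0.1  ]
rim_right_back 0.58 [249. 176.] [ 0.576 -0.055  0.1  ] [ 0.577 -0.054  0.101]
drawer_knob 0.92 [320. 197.] [0.452 0.093 0.065] [ 0.385  0.029 -0.001]
side 56.23708583034414 252.35138569719027 195.25228173464998 [0.4805212  0.61009042 0.60743491]
rim_left_back 0.65 [209. 255.] [0.627 0.196 0.1  ] [0.628 0.195 0.098]
rim_left_corner 0.61 [256. 270.] [0.536 0.218 0.1  ] [0.536 0.217 0.099]
rim_front 0.88 [285. 221.] [0.497 0.089 0.1  ] [0.497 0.087 0.097]
rim_right_corner 0.64 [299. 187.] [ 0.473 -0.025  0.1  ] [ 0.473 -0.026  0.099]
rim_right_back 0.97 [257. 177.] [ 0.572 -0.049  0.1  ] [ 0.572 -0.054  0.097]
drawer_knob 0.65 [295. 236.] [0.473 0.094 0.065] [0.474 0.103 0.074]
0.7 [ 3.11388966e+00  4.16283496e-01 -1.03753379e-05] [-0.1793579  -1.19544687 -0.04720125]
```

View pics/scene0.png

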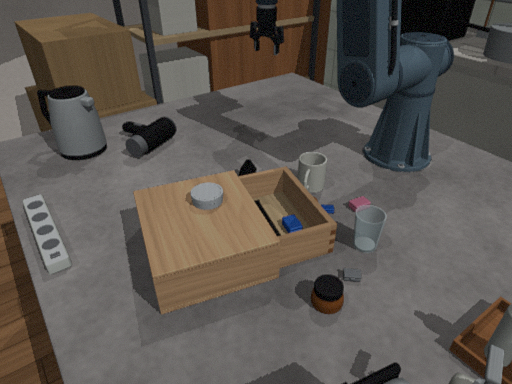

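View pics/side0.png

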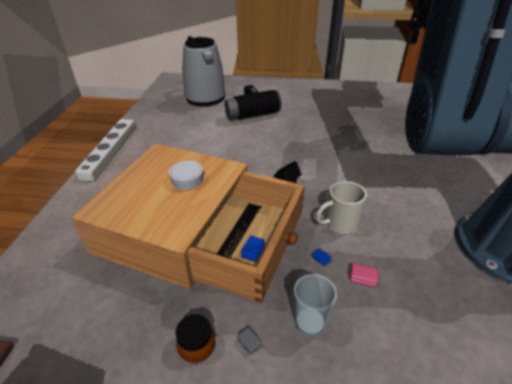

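Run:
```python
from h import *
from scipy.optimize import least_squares
v,u=np.mgrid[0:384,0:512]
P=[];n={}
for c in ["scene","side"]:
    z=np.load(c+"0.npz"); m=manip.camera_model(c); f=f_of(m); d=z["d"]
    p=np.stack([(u-m["cx"])/f*d,(v-m["cy"])/f*d,d],-1)@m["cam_to_world"][:3,:3].T+m["cam_to_world"][:3,3]
    n[c]=p; q=p[d>0]
    yaw=np.arctan2(-.065,.244); ax=np.array([np.cos(yaw),np.sin(yaw)]); ay=np.array([-ax[1],ax[0]])
    fc=np.array([.503,.098]) 
    l=(q[:,:2]-fc)@np.stack([ax,ay],1)
    s=(abs(q[:,2]-.1)<.006)&(l[:,0]>-.03)&(l[:,0]<.16)&(abs(l[:,1])<.16)
    R=q[s]; L=l[s]
    print(c,s.sum())
    # front band
    b=(abs(L[:,1])<.11)&(abs(L[:,0])<.02); 
    A=np.polyfit(L[b,1],L[b,0],1); print("front mid x, slope",A, np.percentile(L[b,0],[3,50,97]),np.median(R[b,2]))
    for sg in (1,-1):
        b=(abs(L[:,1]-sg*.128)<.02)&(L[:,0]>.02)&(L[:,0]<.1)
        if b.sum()>20: print("side",sg,b.sum(),np.polyfit(L[b,0],L[b,1],1),np.percentile(L[b,1],[3,50,97]),np.median(R[b,2]))
    # chest top front edge
    s=(abs(q[:,2]-.113)<.006)&(abs(l[:,1])<.16)&(l[:,0]>.05)&(l[:,0]<.45)
    print("top",np.percentile(l[s,0],[1,2,5,50,99]),np.percentile(l[s,1],[1,99]),np.median(q[s,2]))
    for sg in np.arange(-.12,.13,.06):
        b=s&(abs(l[:,1]-sg)<.015); print("  edge at y",round(sg,2),np.percentile(l[b,0],[1,3]).round(3))
for q_ in ["mug","tumbler","cream_jar","nozzle","tin","earplug_case","comb"]:
  for c in ["scene","side"]:
    m=manip.camera_model(c)
    h={"tin":.113,"earplug_case":.026,"comb":.026}.get(q_,0)
    for x in manip.tip_of(c,q_)[:4]:
        w=ray_h(m,*x["location"],h); 
        if x["score"]>.3: print(q_,c,round(x["score"],2),np.round(x["location"]),w.round(3),"drawer-frame",np.round([(w[:2]-fc)@ax,(w[:2]-fc)@ay],3))
```

```text
scene 1025
front mid x, slope [-0.02088706  0.00290588] [-0.00645081  0.00322662  0.00993974] 0.09985522882548536
side 1 199 [0.01164174 0.1244607 ] [0.11773597 0.12600545 0.13070287] 0.09978919111098816
side -1 126 [ 0.01496731 -0.13093395] [-0.13864189 -0.12854632 -0.12442572] 0.09994730072095043
top [0.14407819 0.14682222 0.15502354 0.28908402 0.39811362] [-0.14513322  0.15048241] 0.11346908459118321
  edge at y -0.12 [0.146 0.152]
  edge at y -0.06 [0.146 0.149]
  edge at y 0.0 [0.144 0.15 ]
  edge at y 0.06 [0.143 0.149]
  edge at y 0.12 [0.142 0.149]
side 1588
front mid x, slope [-0.01630887 -0.00153335] [-0.00907176 -0.00174036  0.00557123] 0.097536698802963
side 1 280 [0.01990077 0.12459736] [0.118833   0.12605947 0.13149913] 0.09761099488105734
side -1 146 [ 0.01601059 -0.13095345] [-0.13702239 -0.12985511 -0.12385046] 0.09685985471413722
top [0.13841221 0.14042585 0.14654711 0.25707837 0.39396328] [-0.14358854  0.15016899] 0.11036721629434462
  edge at y -0.12 [0.142 0.145]
  edge at y -0.06 [0.14  0.142]
  edge at y 0.0 [0.139 0.144]
  edge at y 0.06 [0.138 0.142]
  edge a
[... 1249 characters left out ...]
0.441 0.113 0.026] drawer-frame [-0.064 -0.002]
earplug_case scene 0.57 [349. 275.] [0.561 0.305 0.026] drawer-frame [0.002 0.215]
earplug_case scene 0.52 [357. 207.] [0.363 0.148 0.026] drawer-frame [-0.148  0.012]
earplug_case side 0.9 [252. 252.] [0.559 0.115 0.026] drawer-frame [0.05  0.031]
earplug_case side 0.71 [250. 343.] [0.534 0.314 0.026] drawer-frame [-0.026  0.217]
earplug_case side 0.7 [364. 278.] [0.332 0.151 0.026] drawer-frame [-0.178  0.007]
earplug_case side 0.51 [323. 258.] [0.413 0.112 0.026] drawer-frame [-0.091 -0.009]
comb scene 0.56 [265. 224.] [0.605 0.06  0.026] drawer-frame [ 0.108 -0.011]
comb side 0.74 [239. 229.] [0.6   0.053 0.026] drawer-frame [ 0.105 -0.019]
```

```bash
cat >> h.py <<'E'
from scipy.spatial.transform import Rotation as Ro
yaw=-0.2604+0.0163
ax=np.array([np.cos(yaw),np.sin(yaw)]); ay=np.array([-ax[1],ax[0]])
y0=-0.2604; _ax=np.array([np.cos(y0),np.sin(y0)]); _ay=np.array([-_ax[1],_ax[0]])
fc=np.array([.503,.098])+.0008*_ax-.0032*_ay     # rim_front
def W(x,y,z): return np.append(fc+x*ax+y*ay,z)
def ori(t=0.):
    # tool x along drawer x; tilt t: fingertips lead towards the chest
    zt=np.append(np.sin(t)*ax,-np.cos(t)); yt=np.append(-ay,0); xt=np.cross(yt,zt)
    return Ro.from_matrix(np.stack([xt,yt,zt],1)).as_rotvec()
E
python3 - <<'E'
from h import *
print("corners",W(0,.128,.1),W(0,-.128,.1),W(.1,.128,.1))
manip.set_gripper(0.0)
manip.move_ptp(W(.112,.128,.20),ori())
print(manip.current_clock(),manip.current_force(),manip.current_ee_pos())
manip.line_to(W(.112,.128,.13),vel=.15)
manip.wait(.2)
F=[manip.current_force() for _ in range(3)]; print(F)
m,rgb,d=cam("side"); save("side1",rgb); m,rgb,d=cam("scene"); save("scene1",rgb)
m,rgb,d=cam("wrist"); save("wrist1",rgb)
print(manip.current_clock(),manip.current_ee_pos())
E
```

```text
corners [0.53388457 0.21890738 0.1       ] [ 0.4720137  -0.02950356  0.1       ] [0.6309201  0.19473907 0.1       ]
5.3 [ 0.26270026 -1.08107387 -0.22807374] [0.64285674 0.19096679 0.20010526]
[array([ 0.84669679,  0.33153016, -0.33880979]), array([ 0.84669679,  0.33153016, -0.33880979]), array([ 0.84669679,  0.33153016, -0.33880979])]
6.2667 [0.6429774  0.19191467 0.13088675]
```

```bash
python3 -c "
import cv2
a=cv2.imread('pics/side1.png');b=cv2.imread('pics/scene1.png');c=cv2.imread('pics/wrist1.png')
a=cv2.resize(a[130:310,130:370],(400,300));b=cv2.resize(b[120:300,180:420],(400,300))
cv2.imwrite('pics/m1.png',cv2.vconcat([cv2.hconcat([a,b]),cv2.hconcat([cv2.resize(c,(400,300)),a*0])]))"
```

```text
(no output)
```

View pics/m1.png

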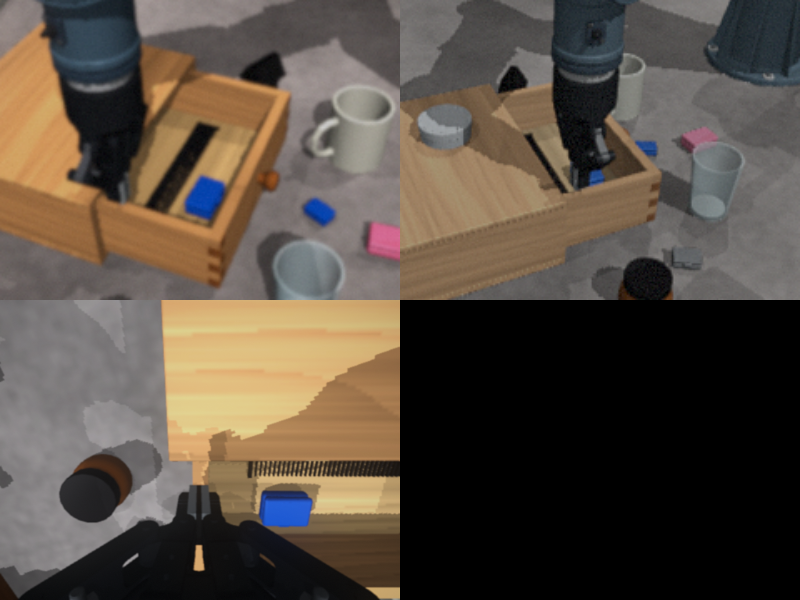

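Fingers sit over the left rim (wrist view: the tips at ~(200,495) in the montage are in line with the side). Now I'll probe down gently.

Run:
```python
from h import *
s=manip.line_to(W(.112,.128,.108),vel=.015,stop_force=2.0)
print(s,manip.current_clock(),manip.current_force(),manip.current_ee_pos())
manip.wait(.2); print(manip.current_force(),manip.current_ee_pos())
```

```text
True 7.0917 [-0.43164116 -0.56804887  4.35810977] [0.6425397  0.19183897 0.1190945 ]
[-0.62252154 -0.23064587  5.91856559] [0.64253698 0.19182001 0.11907428]
```

```bash
cat >> h.py <<'E'
def slide(path,zc,vel=.04,lo=1.5,hi=5.,seg=.02,log=True):
    """follow drawer-frame polyline in short segments; trim commanded z by the read force"""
    for a,b in zip(path[:-1],path[1:]):
        a,b=np.array(a),np.array(b); n=int(np.ceil(np.linalg.norm(b-a)/seg))
        for i in range(1,n+1):
            p=a+(b-a)*i/n
            s=manip.line_to(W(*p,zc),vel=vel,stop_force=9)
            f=manip.current_force(); e=manip.current_ee_pos()
            if log: print(round(manip.current_clock(),2),p.round(3),"zc %.4f z %.4f"%(zc,e[2]),"F",f.round(1),"err",((e[:2]-W(*p,0)[:2])*1e3).round(1),"STOP" if s else "")
            if s: return zc,p,False
            if f[2]>hi: zc+=.0002*min(3,(f[2]-3.5)/2)
            elif f[2]<lo: zc-=.0002*min(3,max(1,(3.5-f[2])/1.5))
    return zc,p,True
E
python3 - <<'E'
from h import *
print(slide([(.112,.128),(.072,.128)],.1190))
E
```

```text
7.76 [0.099 0.128] zc 0.1190 z 0.1190 F [-3.   0.6  5.6] err [-0.9  0.3] 
8.24 [0.085 0.128] zc 0.1192 z 0.1191 F [-3.2  1.   5.6] err [-1.   0.3] 
8.72 [0.072 0.128] zc 0.1194 z 0.1191 F [-0.5 -0.1  1.6] err [-0.6  0.1] 
(np.float64(0.11942467169529573), array([0.072, 0.128]), True)
```

Run:
```python
from h import *
print(slide([(.072,.128),(0,.128),(0,.064)],.1193,lo=2.5,hi=6.5))
```

```text
9.32 [0.054 0.128] zc 0.1193 z 0.1193 F [ 0.2  0.  -0.9] err [-0.1  0.1] 
9.93 [0.036 0.128] zc 0.1187 z 0.1191 F [-3.1  1.4  6.1] err [-0.5  0.3] 
10.53 [0.018 0.128] zc 0.1187 z 0.1190 F [-2.   0.4  6.1] err [-0.4  0.2] 
11.12 [0.    0.128] zc 0.1187 z 0.1190 F [ 1.1 -0.3  6. ] err [-0.6  0.3] 
11.68 [0.    0.112] zc 0.1187 z 0.1190 F [-0.2  1.   7.9] err [-0.8  0.6] 
12.22 [0.    0.096] zc 0.1192 z 0.1191 F [-0.6  0.9  6.1] err [-0.8 -0.5] 
12.78 [0.   0.08] zc 0.1192 z 0.1191 F [-0.1 -0.9  5.9] err [-0.4 -1. ] 
13.32 [0.    0.064] zc 0.1192 z 0.1191 F [-1.1 -2.4  4.7] err [-0.3 -0.9] 
(np.float64(0.11915843960705003), array([0.   , 0.064]), True)
```

Contact was briefly lost around x≈0.05 on the left side. I haven't reached the front point yet, so I'll lift, go back and do the whole pass again with steadier contact.

```bash
cat >> h.py <<'E'
def slide2(path,zc,vel=.045,lo=3.,hi=7.,seg=.02):
    for a,b in zip(path[:-1],path[1:]):
        a,b=np.array(a),np.array(b); n=int(np.ceil(np.linalg.norm(b-a)/seg))
        for i in range(1,n+1):
            p=a+(b-a)*i/n
            s=manip.line_to(W(*p,zc),vel=vel,stop_force=10)
            f=manip.current_force(); e=manip.current_ee_pos()
            print(round(manip.current_clock(),2),p.round(3),"zc %.4f z %.4f"%(zc,e[2]),"F",f.round(1),"STOP" if s else "")
            if s: return zc,p,False
            if f[2]>hi: zc+=.00015
            elif f[2]<lo: zc-=.00025
    return zc,p,True
E
python3 - <<'E'
from h import *
manip.line_to(W(0,.064,.145),vel=.1)
manip.line_to(W(.112,.128,.145),vel=.2)
manip.line_to(W(.112,.128,.1225),vel=.1)
s=manip.line_to(W(.112,.128,.112),vel=.012,stop_force=2.0)
print(s,manip.current_clock(),manip.current_force(),manip.current_ee_pos())
print(slide2([(.112,.128),(0,.128)],.1189))
E
```

```text
True 15.3833 [-1.48307118 -0.44244243  4.51111539] [0.64288911 0.19190814 0.11908352]
15.94 [0.093 0.128] zc 0.1189 z 0.1190 F [-3.3  0.6  6.7] 
16.51 [0.075 0.128] zc 0.1189 z 0.1190 F [-1.3  0.6  6.8] 
17.07 [0.056 0.128] zc 0.1189 z 0.1190 F [-0.7  0.1  7.5] 
17.64 [0.037 0.128] zc 0.1191 z 0.1190 F [-1.4 -0.2  7.3] 
18.21 [0.019 0.128] zc 0.1192 z 0.1191 F [-1.8  0.6  7. ] 
18.77 [0.    0.128] zc 0.1192 z 0.1190 F [-2.1 -0.5  7.4] 
(0.11935, array([0.   , 0.128]), True)
```

Run:
```python
from h import *
print(slide2([(0,.128),(0,-.128)],.1192,lo=3,hi=8.5))
```

```text
19.37 [0.    0.108] zc 0.1192 z 0.1191 F [-1.4 -2.8  5.2] 
19.96 [0.    0.089] zc 0.1192 z 0.1191 F [ 0.1 -1.   2.2] 
20.55 [0.    0.069] zc 0.1190 z 0.1191 F [-0.9 -2.9  4.5] 
21.14 [0.    0.049] zc 0.1190 z 0.1190 F [-0.3 -2.6  5.4] 
21.73 [0.   0.03] zc 0.1190 z 0.1191 F [-0.4 -0.2  5.2] 
22.32 [0.   0.01] zc 0.1190 z 0.1190 F [-0.1  0.7  5. ] 
22.92 [ 0.   -0.01] zc 0.1190 z 0.1190 F [-0.3  0.5  6.4] 
23.51 [ 0.   -0.03] zc 0.1190 z 0.1191 F [-0.6  0.3  4.7] 
24.1 [ 0.    -0.049] zc 0.1190 z 0.1191 F [0.9 0.9 6.3] 
24.69 [ 0.    -0.069] zc 0.1190 z 0.1190 F [0.8 0.7 5.5] 
25.28 [ 0.    -0.089] zc 0.1190 z 0.1190 F [0.3 0.3 6.2] 
25.88 [ 0.    -0.108] zc 0.1190 z 0.1190 F [0.  0.2 5.4] 
26.47 [ 0.    -0.128] zc 0.1190 z 0.1190 F [0.1 0.1 6.3] 
(0.11895, array([ 0.   , -0.128]), True)
```

```bash
python3 - <<'E'
from h import *
print(slide2([(0,-.128),(.112,-.128)],.1190,lo=3,hi=8.5))
manip.line_to(W(.108,-.128,.15),vel=.1)
for c in ["scene","side"]:
    m,rgb,d=cam(c); save(c+"2",rgb)
    for q in ["rim_left_corner","rim_front","rim_right_corner"]:
        for x in manip.tip_of(c,q)[:1]: print(q,np.round(x["score"],2),ray_h(m,*x["location"],.1).round(3))
    p=manip.search_frame(c,"mug")
print(W(0,.128,.1),W(0,0,.1),W(0,-.128,.1),manip.current_clock())
E
python3 -c "
import cv2
a=cv2.imread('pics/side2.png');b=cv2.imread('pics/scene2.png')
a=cv2.resize(a[130:310,130:370],(400,300));b=cv2.resize(b[120:300,180:420],(400,300))
cv2.imwrite('pics/m2.png',cv2.hconcat([a,b]))"
```

```text
26.68 [ 0.019 -0.128] zc 0.1190 z 0.1191 F [-1.1  0.5  7. ] STOP
(0.119, array([ 0.01866667, -0.128     ]), False)
rim_left_corner 0.97 [0.54  0.221 0.1  ]
rim_front 0.57 [0.5   0.083 0.1  ]
rim_right_corner 0.91 [ 0.461 -0.033  0.1  ]
rim_left_corner 0.91 [0.534 0.219 0.1  ]
rim_right_corner 0.63 [0.585 0.135 0.1  ]
[0.53388457 0.21890738 0.1       ] [0.50294913 0.09470191 0.1       ] [ 0.4720137  -0.02950356  0.1       ] 28.4417
```

View pics/m2.png

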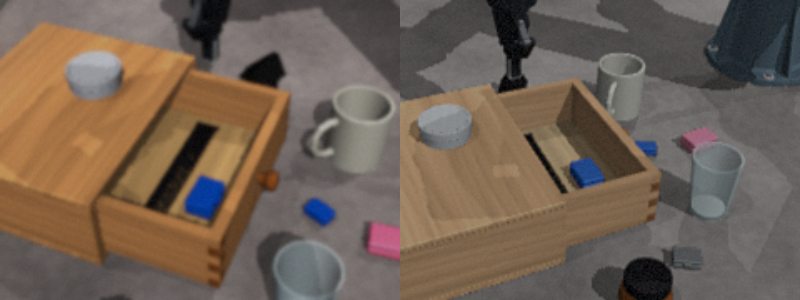

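The force stop tripped right after the corner, and my script then lifted off. The drawer hasn't moved. I'll land again on the front just before the right corner and finish the right side.

Run:
```python
from h import *
manip.line_to(W(0,-.10,.15),vel=.2)
manip.line_to(W(0,-.10,.1225),vel=.1)
s=manip.line_to(W(0,-.10,.112),vel=.012,stop_force=2.0)
print(s,manip.current_clock(),manip.current_force(),manip.current_ee_pos())
zc,p,ok=slide2([(0,-.10),(0,-.128)],.1191,vel=.04,lo=3,hi=7)
if ok: print(slide2([(0,-.128),(.04,-.128)],zc,vel=.03,lo=3,hi=7,seg=.01))
```

```text
True 30.0583 [-0.03169823  0.9401912   5.0534115 ] [ 0.47915891 -0.00239793  0.11904016]
30.56 [ 0.    -0.114] zc 0.1191 z 0.1191 F [-0.4 -1.7  2.5] 
31.06 [ 0.    -0.128] zc 0.1188 z 0.1190 F [-1.2 -2.5  2.9] 
31.27 [ 0.01  -0.128] zc 0.1186 z 0.1191 F [-0.3 -0.6  4.9] STOP
(0.1186, array([ 0.01 , -0.128]), False)
```

Run:
```python
from h import *
e=manip.current_ee_pos(); print((e[:2]-fc)@ax,(e[:2]-fc)@ay,e[2],manip.current_force(),manip.current_wrist_torque())
for x in (.003,.006,.009):
    s=manip.line_to(W(x,-.128,.1190),vel=.02,stop_force=16)
    e=manip.current_ee_pos(); print(s,round((e[:2]-fc)@ax,4),round((e[:2]-fc)@ay,4),e[2].round(4),manip.current_force().round(1),manip.current_clock())
    if s: break
```

```text
0.0009629409179289195 -0.12856840835691305 0.11905843733012339 [-0.26052825 -0.64820564  4.87254442] [-0.00562156  0.01752696  0.00250322]
False 0.0025 -0.1281 0.119 [-3.  -0.3  7.1] 31.5333
False 0.0053 -0.1279 0.119 [-2.7  0.4  7.1] 31.8333
False 0.0082 -0.1279 0.119 [-3.8 -0.1  7.9] 32.1333
```

```bash
sed -i 's/stop_force=10)/stop_force=14)/' h.py
python3 - <<'E'
from h import *
zc,p,ok=slide2([(.009,-.128),(.112,-.128)],.1190,vel=.035,lo=3,hi=8.5)
print(zc,p,ok)
e=manip.current_ee_pos(); print(round((e[:2]-fc)@ax,4),round((e[:2]-fc)@ay,4))
E
```

```text
32.77 [ 0.026 -0.128] zc 0.1190 z 0.1190 F [-2.7  1.5  7.1] 
33.42 [ 0.043 -0.128] zc 0.1190 z 0.1190 F [-2.8  0.4  6.9] 
34.06 [ 0.061 -0.128] zc 0.1190 z 0.1191 F [-2.4  0.9  5.8] 
34.7 [ 0.078 -0.128] zc 0.1190 z 0.1191 F [-2.9  0.1  6.8] 
35.34 [ 0.095 -0.128] zc 0.1190 z 0.1191 F [-3.8  0.4  6.5] 
35.98 [ 0.112 -0.128] zc 0.1190 z 0.1190 F [-1.5  1.   6.6] 
0.119 [ 0.112 -0.128] True
0.1115 -0.1278
```

```bash
python3 - <<'E'
from h import *
manip.line_to(W(.112,-.128,.17),vel=.15)
o=ori(.4)
manip.line_to(W(-.058,-.042,.17),vel=.15,rotation=o)
manip.line_to(W(-.058,-.042,.078),vel=.1)
print(manip.current_clock(),manip.current_force())
m,rgb,d=cam("side"); save("side3",rgb); m,rgb,d=cam("scene"); save("scene3",rgb)
s=manip.line_to(W(-.010,-.042,.078),vel=.03,stop_force=5)
e=manip.current_ee_pos(); print(s,(e[:2]-fc)@ax,manip.current_force(),manip.current_clock())
E
python3 -c "
import cv2
a=cv2.imread('pics/side3.png');b=cv2.imread('pics/scene3.png')
a=cv2.resize(a[130:310,130:370],(400,300));b=cv2.resize(b[120:300,180:420],(400,300))
cv2.imwrite('pics/m3.png',cv2.hconcat([a,b]))"
```

```text
38.9583 [0.3311298  0.08993084 0.93511581]
True -0.022587172702048946 [ 0.40463065 -0.43857888  0.04026159] 40.175
```

View pics/m3.png

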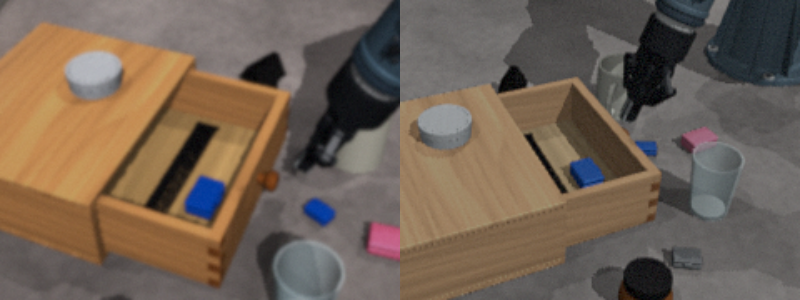

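```bash
python3 - <<'E'
from h import *
for x,v,sf in ((.05,.05,40),(.112,.05,40),(.133,.02,22)):
    s=manip.line_to(W(x,-.042,.078),vel=v,stop_force=sf)
    e=manip.current_ee_pos(); print(s,round((e[:2]-fc)@ax,4),round((e[:2]-fc)@ay,4),manip.current_force().round(1),manip.current_clock())
m,rgb,d=cam("side"); save("side4",rgb); m,rgb,d=cam("scene"); save("scene4",rgb)
E
python3 -c "
import cv2
a=cv2.imread('pics/side4.png');b=cv2.imread('pics/scene4.png')
a=cv2.resize(a[130:310,130:370],(400,300));b=cv2.resize(b[120:300,180:420],(400,300))
cv2.imwrite('pics/m4.png',cv2.hconcat([a,b]))"
```

```text
False 0.0458 -0.0421 [-13.6   3.6   5.9] 41.7833
False 0.108 -0.0419 [-13.    4.    6.5] 43.175
True 0.1239 -0.0419 [ 0.4 -0.5 -0.7] 44.0917
```

View pics/m4.png

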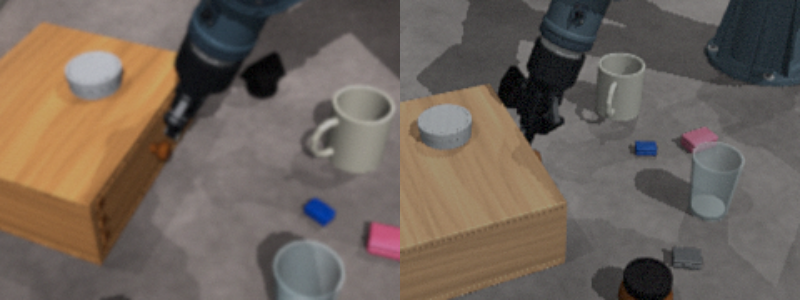

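Looks shut. I'll press once more to confirm it is at the end stop, then retreat and measure.

```bash
python3 - <<'E'
from h import *
s=manip.line_to(W(.133,-.042,.078),vel=.012,stop_force=32)
e=manip.current_ee_pos(); print(s,round((e[:2]-fc)@ax,4),manip.current_force().round(1))
manip.line_to(W(.05,-.042,.085),vel=.1)
manip.line_to(W(.02,-.042,.22),vel=.2)
manip.move_ptp([.30,-.40,.3],ori())
v,u=np.mgrid[0:384,0:512]
for c in ["scene","side"]:
    m,rgb,d=cam(c); save(c+"5",rgb); f=f_of(m)
    p=np.stack([(u-m["cx"])/f*d,(v-m["cy"])/f*d,d],-1)@m["cam_to_world"][:3,:3].T+m["cam_to_world"][:3,3]
    q=p[d>0]; lx=(q[:,:2]-fc)@ax; ly=(q[:,:2]-fc)@ay
    for nm,a,b in (("drawer front z.04-.09",.03,.09),("chest sill/top",.104,.118)):
        for y1,y2 in ((-.13,-.03),(.03,.13)):
            s=(q[:,2]>a)&(q[:,2]<b)&(ly>y1)&(ly<y2)&(lx>.09)&(lx<.2)
            if s.sum()>10: print(c,nm,y1,s.sum(),np.percentile(lx[s],[3,10,50]).round(4))
print(manip.current_clock())
E
python3 -c "
import cv2
a=cv2.imread('pics/side5.png');b=cv2.imread('pics/scene5.png')
a=cv2.resize(a[130:310,130:370],(400,300));b=cv2.resize(b[120:300,180:420],(400,300))
cv2.imwrite('pics/m5.png',cv2.hconcat([a,b]))"
```

```text
True 0.1241 [-0.3 -0.2 -0. ]
scene chest sill/top -0.13 517 [0.1429 0.1469 0.1705]
scene chest sill/top 0.03 811 [0.1422 0.1468 0.1706]
side drawer front z.04-.09 -0.13 359 [0.137  0.1372 0.1379]
side drawer front z.04-.09 0.03 564 [0.1364 0.1367 0.1374]
side chest sill/top -0.13 765 [0.1381 0.1408 0.1666]
side chest sill/top 0.03 1210 [0.1374 0.1401 0.1662]
48.6333
```

View pics/m5.png

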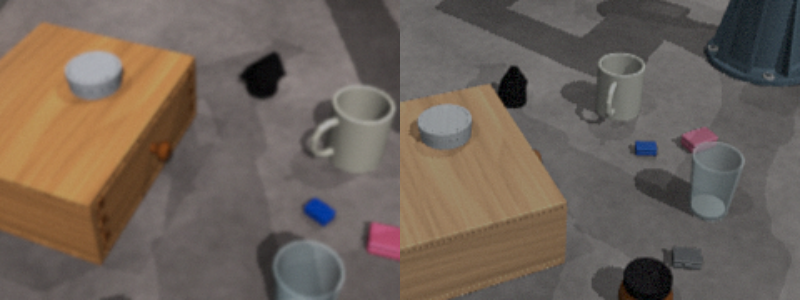

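Run:
```python
from h import *
manip.finish_job()
```

```text
the job is handed in; nothing more can be done
```

The rim has been felt all the way round and the drawer is fully shut; I handed the job in after about 49 s, with the arm clear of everything.

**Rim pass:** With the fingers closed, I ran them from the left side near the chest, along the front and back along the right side. They pressed with about 2–8 N, and the readings showed at most about 4 N sideways against the 15 N it takes to slide the drawer. Two things did not go cleanly:
- **Left side:** the first try briefly lost contact, so I lifted before reaching the middle of the front and ran the left side again from the start.
- **Right corner:** the 10 N force stop tripped twice just after this corner. After the first trip my script lifted off, so I landed again on the front before the corner and then ran the whole right side. I don't know what tripped it; steady readings there were 5–8 N.

**Drawer during the pass:** The mid-pass pictures showed it where it started, but the networks' point readings were mixed. The left corner agreed within about 6 mm, while one right-corner reading was clearly wrong and another was 11 mm off.

**Closing:** I pushed with the fingertips on the plain wood to the right of the knob, at about 15 N. A second push then met a hard stop (32 N limit) with only 0.2 mm of movement. In the depth picture, the drawer front is within about 1 mm of the chest's face.

**Other things:** In the final pictures the mug, tumbler, jar, nozzle, tin and look-alikes are where they were. The comb and ear plug case are inside the shut drawer, so I could not check them.

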